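# Put the bottle opener away on its headed stud

## Task

Put the bottle opener away on the brass stud of the round wooden stand: the stud's head is too wide for the opener's oblong eye, so with the opener tilted, slide the bar at the eye's outer end under the head, along the line of the stand's slot, until you feel the stud's neck, then level the opener so the eye comes down past the head. Leave it lying flat on the wood, held by the head, and let go. Work gently by feel: the stud is only lightly clamped and must not be shifted along its slot, and leave the other things where they are.

Things in the scene. Friction and masses are not known exactly. Their poses are not given: they have to be found in the camera images.
- opener: Loose bottle opener, about 140 g: flat metal plate 4 mm thick, with an oblong eye at one end and an upright dark wooden grip on top. Origin on the underside between them; +x runs from grip to eye, +z up out of the plate. Plate x -65 to +55.5 mm; 54 mm wide round the eye (x over 12.5 mm), 36 mm behind. It starts lying flat on the worktop, eye roughly towards the robot.
- eye (a point): centre of the eye, on the plate's underside, 35 mm ahead of the opener's origin; axes as the opener's. The eye is open right through: 23 mm along x by 38 mm along y. The bar that closes its outer end is 9 mm wide, the side bars 8 mm.
- lip (a point): middle of the inner edge of the outer end bar (the edge that must go under the head against the neck), at half the plate's thickness, 46.5 mm ahead of the opener's origin; axes as the opener's
- grip (a point): centre of the wooden grip, 40 mm behind the opener's origin and 24 mm above the plate's underside; axes as the opener's. The grip is a block 16 mm thick along x, 34 mm along y, standing from 4 to 41 mm above the underside.
- stand: Round wooden stand, fixed to the worktop, 210 mm across, 18 mm high, flat on top. A dark slot runs along its x axis through its centre; a brass stud is clamped in it, up to 16 mm either way along x from the middle: its place is not measured, feel for it. A push of over 6.5 N along the slot shifts the stud; it must stay put. Origin under the centre; +x points roughly away from the robot.
- slot_mid (a point): middle of the slot on the stand's wooden top; axes as the stand's. Stud: neck 10 mm in diameter, 13 mm tall from wood to head; head 30 mm in diameter, flat below, 4.5 mm thick (2.5 mm at the rim). The eye passes only with the opener tilted 30 to 35 degrees, eye end down, end bar pushed between head and wood onto the neck and kept there while levelling: 3 mm play along, 4 mm either side
- jam_jar: bystander: jam jar, 68 mm across, 84 mm high; origin under its centre
- beans_tin: bystander: short food tin, 75 mm across, 58 mm high; origin under its centre
- spoon: bystander: metal teaspoon, 130 mm long, lying flat; origin under its centre
- mug_a: bystander: white mug, 97 mm high; origin under its centre
Not all that is in view belongs to the job. Leave any blue or green look-alike of the opener alone.

How it is judged (in metres and radians):
On the way, in this order (a step that is already met when the one before it is completed fails the run):
1. the opener is lifted clear of the worktop (height (world z) of grip above 0.08 m), for 0.1 s.
2. the opener is tilted, eye end down, with its outer end bar tucked under the stud's head (angle between opener's own z axis and vertical between 0.2 and 1.2 rad and horizontal distance between lip and stud below 0.011 m and z of lip in the frame of stud below 0.012 m), for 0.1 s.
At the end, for the whole second after the job is handed in: The opener lies level (within 0.06 rad) and flat on the stand's top (within 3 mm) with the stud standing through its eye, held down by the head (stud's axis within 9 mm of the eye's centre along the opener, 16 mm across), at rest and released (angle between opener's own z axis and vertical below 0.06 rad and x of stud in the frame of eye between -0.009 and 0.009 m and y of stud in the frame of eye between -0.016 and 0.016 m and z of stud in the frame of eye between -0.003 and 0.003 m and linear speed of opener below 0.02 m/s and contact force between the fingers and opener below 0.1 N); the robot touches nothing.
It fails at once if the opener is forced against the stud (over 25 N) (contact force between opener and stud above 25 N).
It fails at once if the stud is shifted along its slot by more than 2.5 mm (distance of stud from where it was at the start of the episode above 0.0025 m).
It fails at once if the opener is slammed or pressed hard onto the stand (over 60 N) (contact force between opener and stand above 60 N).
It fails at once if the robot presses on the stand (over 25 N) (contact force between the arm and stand above 25 N).
It fails at once if a bystander is moved by more than 3 cm (distance of any of jam_jar, beans_tin, spoon, mug_a from where it was at the start of the episode above 0.03 m).
It also fails if it takes over 58 s, if anything falls off the work surface, if the arm or the gripper's body presses on something with over 40 N, if the wrist force passes 120 N, or if a joint passes its speed limit or range.

## Robot

A 6-joint arm with a two-finger parallel gripper is mounted at the origin on a cart in front of the work surface, level with it; the furniture and walls round the work are solid. World frame = base frame: x ahead of the robot, y to its left, z up, the work surface at z = 0. Lengths are in m, angles in degrees, forces in N, time in s.
With the tool pointing down it reaches from about 0.3 to 1 m from the base axis. Payload 5.1 kg.
Tool frame: the origin (TCP) lies at the very end of the fingers, on their centre line; the grasp point (between the pads) lies 19 mm behind it (grip_point_offset is the distance from the TCP to the grasp point, in m); z points along the fingers, y is the line along which they close (so a half turn about z gives the same grasp; the last joint's range is limited). The gripper opens to 95 mm and grips with 3 to 60 N. Pads are 20 mm wide; open, the fingers measure 119 mm over their backs; the gripper's body (75 mm by 180 mm) begins 59 mm behind the grasp point.
Start: joints at [65.168, 7.093, 94.555, -0, 78.352, -4.733], TCP at [0.223, 0.61, 0.215] pointing down, gripper open.
Joint ranges: [-149.61, 149.61], [-58.7, 133.49], [1.44, 155.28], [-77.14, 257.14], [18.33, 153.61], [-166.67, 166.67]. Speed limits (degrees/s): [147.25, 147.25, 180, 180, 180, 180].

## Interface

Orientations are given as a 3x3 rotation matrix whose columns are the frame's x, y, z axes.
In Python, from rig import get_state, capture, sign_off, grip_point_offset gives the robot as it stands. The module is installed in compiled form; this text tells all that it offers.
- The arm moves only by the tool step_arm, never from a script. Its argument "plan" is a list of rows, each an object of numbers: "tx", "ty", "tz": the shift along the tool's x, y, z in cm; "roll": the turn about the tool's z in rad; "grip": the finger opening in cm, from 0 to 9.51. In form: [{"tx": .., "ty": .., "tz": .., "roll": .., "grip": ..}, ...]. A call has 1 to 10 rows; each row shifts and turns the commanded pose from where the row before left it, along the tool's axes as they then stand; what a row does not reach is not made up. A row lasts 1/10 s, in which the tool goes at most 50 mm and 8.59 degrees, less where a joint would pass 70% of its speed; a pose out of reach is approached as far as the arm can. A call is refused whole if a number of a shift passes 5 or a number of a turn 0.15, either way. A call with a gripper value outside its range is refused whole. The fingers move at their own pace and stop on an object; the grip force is fixed at half the most. Time passes only in rows, so rows that do not move let the fingers close. It gives the time, the measured TCP pose, the force, the opening and the grip force at its end, in the units of the state.
- get_state(): the state, without advancing time (a new reading comes with each control period).
- capture(name): name is "side" or "top"; returns a dict with "img" (384x512x3 uint8, red, green, blue), "fx", "fy", "cx", "cy" (pixels), "k1" (the pictures are not rectified: a ray, as slopes to the right and down, at radius r is drawn at 1 + k1 r^2 times it, then the intrinsics apply), "eye" and "orientation" of the camera in the world. Camera axes: x right, y up, looking along -z (the intrinsics and any distortion apply to the point x, -y, -z); pixel columns grow to the right and rows downward; lengths in m; the calibration is good to about 2 mm. A picture is of the moment at which its call begins. There is no depth.
- sign_off(): hands the job in; it is judged then, once.
The state is a dict: "t": time; "q": joint angles; "dq": joint speeds; "joint_efforts": joint torques, N m; "position": TCP position; "eef_rot": TCP orientation; "force": force on the tool from outside, world axes, zero at the start; "moment": the same for the moment, N m; "finger_gap": opening from 0.0 (shut) to 1.0 (fully open); "grip_force": force on a finger pad.
Only numpy, scipy, OpenCV 4.12 (cv2) and the standard library are available. Lean on these libraries where they do the work, as an engineer would, in place of code of your own. Each camera call takes 0.05 s, during which the arm holds its last target. There are 200 camera calls.

## Working session

There is one attempt and no reset: what is moved stays moved. The work goes in short steps, Python scripts to look and compute and a tool call to move; the robot and the scene stay as the last step left them, time stands still between calls to the robot, and variables do not carry over. Pictures are saved under pics/ and viewed, at most 10 in all, crops included, and the job is handed in when it is done.

Besides the shell and the picture viewer there is one more tool, called after "Emit:" by a JSON object that holds its "method" and its "body". step_arm: Moves the arm, as the interface text tells. Its arguments: {"type":"object","properties":{"plan":{"type":"array","items":{"type":"object","properties":{"tx":{"type":"number"},"ty":{"type":"number"},"tz":{"type":"number"},"roll":{"type":"number"},"grip":{"type":"number"}}}}},"required":["plan"]}

```bash
mkdir -p pics; cat > h.py <<'E'
import numpy as np, cv2
from rig import get_state, capture, sign_off, grip_point_offset
def save(c,name,box=None,s=1):
    im=c['img'][:,:,::-1]
    if box: im=im[box[1]:box[3],box[0]:box[2]]
    if s!=1: im=cv2.resize(im,None,fx=s,fy=s,interpolation=cv2.INTER_CUBIC)
    cv2.imwrite('pics/'+name,im)
def ray(c,u,v):
    d=np.array([(u-c['cx'])/c['fx'],(v-c['cy'])/c['fy']]); p=d.copy()
    for _ in range(20): p=d/(1+c['k1']*(p@p))
    return np.array(c['orientation'])@np.array([p[0],-p[1],-1.])
def at(c,u,v,z):
    r=ray(c,u,v); e=np.array(c['eye']); return e+r*(z-e[2])/r[2]
def proj(c,P):
    q=np.array(c['orientation']).T@(np.array(P)-c['eye']); p=np.array([q[0],-q[1]])/-q[2]
    p=p*(1+c['k1']*(p@p)); return p*[c['fx'],c['fy']]+[c['cx'],c['cy']]
E
python3 - <<'E'
from h import *
import pickle
a=capture('top');b=capture('side');pickle.dump((a,b),open('c0.pkl','wb'))
for c,n in((a,'top'),(b,'side')):
    print({k:np.round(v,3).tolist() for k,v in c.items() if k!='img'})
im=np.hstack([a['img'],b['img']])[:,:,::-1]
save(a,'top0.png',s=1.5);save(b,'side0.png',s=1.5)
s=get_state();print(s)
E
```

```text
{'fx': 419.819, 'fy': 419.819, 'cx': 253.501, 'cy': 188.73, 'k1': -0.136, 'eye': [0.275, -0.001, 1.291], 'orientation': [[-0.101, 0.973, -0.208], [-0.995, -0.099, 0.022], [0.001, 0.209, 0.978]]}
{'fx': 414.798, 'fy': 414.798, 'cx': 257.313, 'cy': 194.484, 'k1': -0.137, 'eye': [0.286, 1.009, 0.708], 'orientation': [[-0.969, 0.123, -0.214], [-0.246, -0.507, 0.826], [-0.007, 0.853, 0.522]]}
{'t': 0.1, 'q': array([ 6.51669132e+01,  7.13029326e+00,  9.46264993e+01, -5.62621054e-04,
        7.83535250e+01, -4.72997885e+00]), 'dq': array([-0.02686834, -0.0828452 , -0.20155282,  0.00253164,  0.15449464,
        0.01233685]), 'joint_efforts': array([-7.92201445e-05, -4.18880689e+01, -3.61096537e+01,  7.76941027e-02,
        4.60847444e-02, -6.50016250e-05]), 'position': array([0.2231634 , 0.60985788, 0.21350146]), 'eef_rot': array([[-9.39076234e-01,  3.43707997e-01, -7.99895980e-04],
       [ 3.43708895e-01,  9.39074613e-01, -1.75141127e-03],
       [ 1.49187947e-04, -1.91964007e-03, -9.99998146e-01]]), 'force': array([0.11544559, 0.43064265, 0.47013554]), 'moment': array([-0.01451593,  0.02093141, -0.0068601 ]), 'grip_force': 0.0, 'finger_gap': 1.0011927530221516}
```

View pics/top0.png

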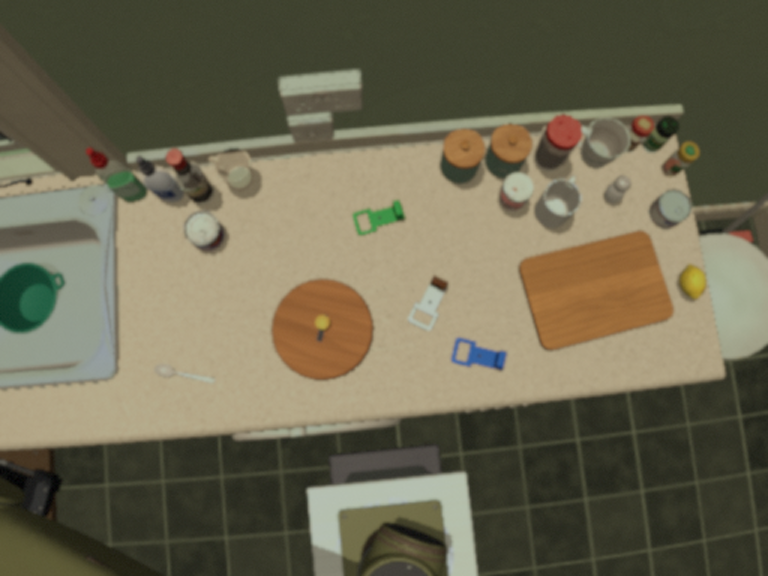

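View pics/side0.png

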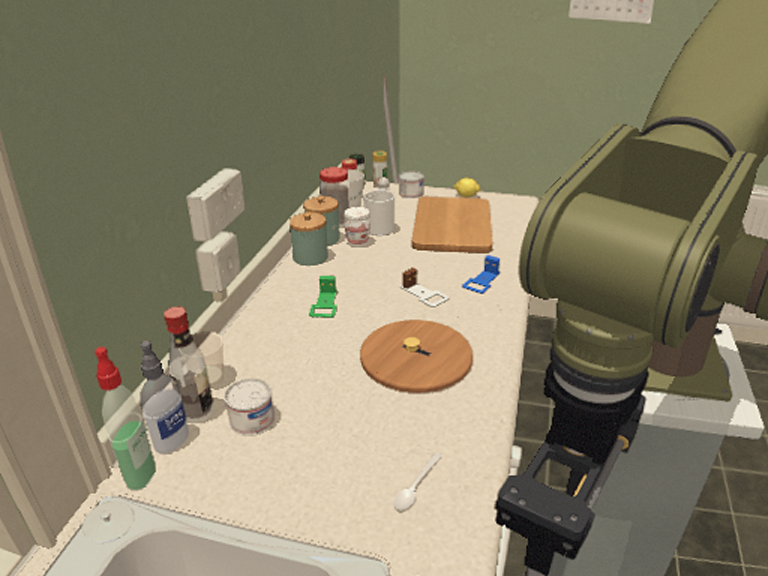

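The top picture shows three openers. The metal one with the dark wooden grip is at full-frame pixel (285,202), green at (252,146) and blue at (320,236). I choose the metal one. The stand is at (215,219) and its stud at (215,215). Next is a close crop to check.

```bash
python3 - <<'E'
from h import *
import pickle
a,b=pickle.load(open('c0.pkl','rb'))
A=cv2.resize(a['img'][170:260,175:315],None,fx=5.6,fy=5.6,interpolation=cv2.INTER_CUBIC)
cv2.imwrite('pics/crop0.png',A[:,:,::-1])
B=cv2.resize(b['img'][170:270,230:330],None,fx=6,fy=6,interpolation=cv2.INTER_CUBIC)
cv2.imwrite('pics/crop1.png',B[:,:,::-1])
E
```

```text
(no output)
```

View pics/crop0.png

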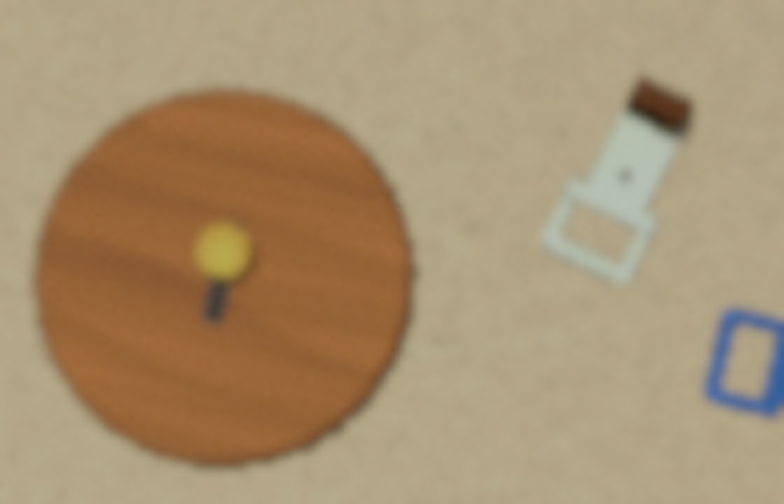

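View pics/crop1.png

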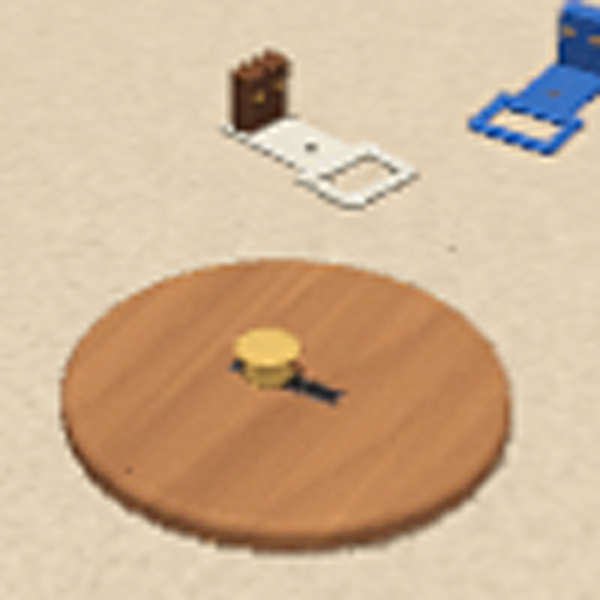

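The close crop confirms the choice: a pale metal plate with a dark brown grip, eye corners at crop (548,240), (623,282), (655,212) and (577,182). The stud head is at crop (222,250), with the slot running down to (213,318).

```bash
python3 - <<'E'
from h import *
import pickle
from scipy.optimize import least_squares
a,b=pickle.load(open('c0.pkl','rb'))
ta=lambda x,y:(175+(x+.5)/5.6-.5,170+(y+.5)/5.6-.5)
tb=lambda x,y:(230+(x+.5)/6-.5,170+(y+.5)/6-.5)
# opener pts: model xyz mm
pa=[((55.5,27,4),(623,282)),((55.5,-27,4),(545,240)),((12.5,27,4),(657,212)),((12.5,-27,4),(577,180)),((0,0,4),(625,175))]
# decide y sign: +x towards robot(-x world), +y = world -y -> image right
pb=[((55.5,27,4),(415,175)),((55.5,-27,4),(355,207)),((12.5,-27,4),(297,182)),((12.5,27,4),(365,148)),((0,0,4),(311,148))]
def T(p,m):
    x,y,t=p;c,s=np.cos(t),np.sin(t);m=np.array(m)/1e3
    return np.array([x+c*m[0]-s*m[1],y+s*m[0]+c*m[1],m[2]])
def pair(PA,PB,f):
    def r(p):
        o=[proj(a,f(p,m))-ta(*q) for m,q in PA]+[proj(b,f(p,m))-tb(*q) for m,q in PB]
        return np.ravel(o)
    return r
s=least_squares(pair(pa,pb,T),[.35,-.1,3.0]);print('opener',s.x,np.degrees(s.x[2]),np.round(s.fun,1))
p=s.x;print('grip',T(p,(-40,0,24)))
for n,c,t,uv in(('A',a,ta,(222,250)),('B',b,tb,(268,345))): print('head',n,at(c,*t(*uv),.0355))
print('slot A end',at(a,*ta(213,320),.018),'stand c',at(a,*ta(225,277),.009))
print('slot B',at(b,*tb(236,366),.018),at(b,*tb(340,397),.018))
print('stand edges A',[at(a,*ta(*q),.018) for q in((38,277),(412,277),(225,90))])
print('stand edges B',[at(b,*tb(*q),.018) for q in((63,395),(510,395),(280,260))])
E
```

```text
opener [ 0.49929111 -0.1268966   2.582693  ] 147.97740890393627 [ 0.4  0.9 -1.4  0.8  0.3  1.1 -1.1 -0.8 -0.1  0.3  0.8 -1.3 -0.6 -0.3
 -0.8 -1.3 -0.7 -1.8 -0.2 -0.2]
grip [ 0.53320467 -0.14810675  0.024     ]
head A [0.47586779 0.09698836 0.0355    ]
head B [0.47374136 0.09983697 0.0355    ]
slot A end [0.44074796 0.10646248 0.018     ] stand c [0.46497453 0.0986596  0.009     ]
slot B [0.48956861 0.09596075 0.018     ] [0.43796414 0.10803155 0.018     ]
stand edges A [array([0.47376132, 0.20026633, 0.018     ]), array([ 0.45341811, -0.00373281,  0.018     ]), array([0.56796082, 0.08930106, 0.018     ])]
stand edges B [array([0.56162618, 0.13656462, 0.018     ]), array([0.36234688, 0.08839981, 0.018     ]), array([0.48809757, 0.0047853 , 0.018     ])]
```

```bash
cat >> h.py <<'E'
def to(P,yaw=None):
    "tool-frame shift (cm) from measured pose to world TCP P; roll (rad) to bring tool y to world yaw deg"
    s=get_state();R=s['eef_rot'];d=R.T@(np.array(P)-s['position'])*100
    y=np.degrees(np.arctan2(R[1,1],R[0,1])); r=None
    if yaw is not None: r=np.radians(-((yaw-y+90)%180-90))
    print('t',round(s['t'],2),'pos',np.round(s['position'],4),'yaw',round(y,2),'F',np.round(s['force'],2),'M',np.round(s['moment'],3),'gap',round(s['finger_gap']*95.1,2),'gf',round(s['grip_force'],1),'-> shift cm',np.round(d,2),'roll',r)
E
python3 -c "
from h import *
to((.533,-.148,.16),58)"
```

```text
t 0.1 pos [0.2232 0.6099 0.2135] yaw 69.9 F [0.12 0.43 0.47] M [-0.015  0.021 -0.007] gap 95.21 gf 0.0 -> shift cm [-55.15 -60.51   5.46] roll 0.20764207139646995
```

Emit:
{"method": "step_arm", "body": {"plan": [{"tx":-2.76,"ty":-3.03,"tz":0.0,"grip":7},{"tx":-2.76,"ty":-3.03,"tz":0.0},{"tx":-2.76,"ty":-3.03,"tz":0.0},{"tx":-2.76,"ty":-3.03,"tz":0.0},{"tx":-2.76,"ty":-3.03,"tz":0.0},{"tx":-2.76,"ty":-3.03,"tz":0.0},{"tx":-2.76,"ty":-3.03,"tz":0.0},{"tx":-2.76,"ty":-3.03,"tz":0.0},{"tx":-2.76,"ty":-3.03,"tz":0.0},{"tx":-2.76,"ty":-3.03,"tz":0.0}]}}

```text
invalid input
```

Emit:
{"method": "step_arm", "body": {"plan": [{"tx":-2.76,"ty":-3.03,"tz":0.5},{"tx":-2.76,"ty":-3.03,"tz":0.5},{"tx":-2.76,"ty":-3.03,"tz":0.5},{"tx":-2.76,"ty":-3.03,"tz":0.5},{"tx":-2.76,"ty":-3.03,"tz":0.5},{"tx":-2.76,"ty":-3.03,"tz":0.5},{"tx":-2.76,"ty":-3.03,"tz":0.5},{"tx":-2.76,"ty":-3.03,"tz":0.5},{"tx":-2.76,"ty":-3.03,"tz":0.5},{"tx":-2.76,"ty":-3.03,"tz":0.5}]}}

```text
invalid input
```

Emit:
{"method": "step_arm", "body": {"plan": [{"roll":0.104},{"roll":0.104},{}]}}

```text
invalid input
```

```bash
python3 -c "
from h import *
to((.533,-.148,.06),58)
a=capture('top');b=capture('side')
import pickle;pickle.dump((a,b),open('c1.pkl','wb'))
A=cv2.resize(a['img'][165:235,245:315],None,fx=6,fy=6,interpolation=2)
B=cv2.resize(b['img'][150:220,245:315],None,fx=6,fy=6,interpolation=2)
cv2.imwrite('pics/c1.png',np.hstack([A,B[:420]])[:,:800,::-1])
"
```

```text
t 0.1 pos [0.2232 0.6099 0.2135] yaw 69.9 F [0.12 0.43 0.47] M [-0.015  0.021 -0.007] gap 95.21 gf 0.0 -> shift cm [-55.15 -60.49  15.46] roll 0.20764207139646995
```

View pics/c1.png

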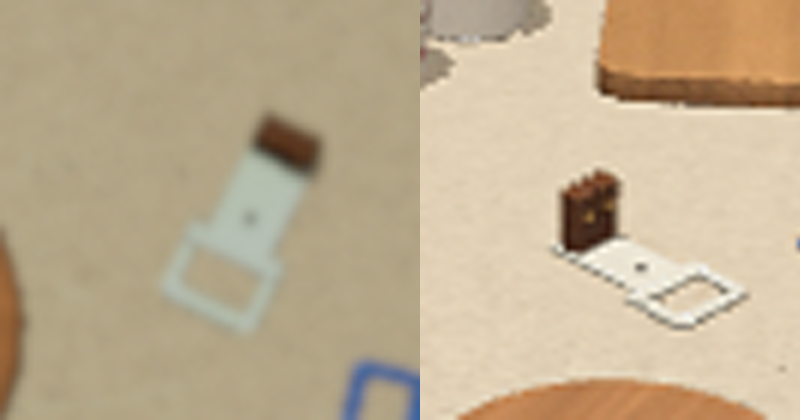

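That picture shows the opener as before, with the grip at (288,145) on the left half, because the arm did not move. Every row needs all five numbers.

Emit:
{"method": "step_arm", "body": {"plan": [{"tx":-2.76,"ty":-3.03,"tz":0,"roll":0,"grip":7},{"tx":-2.76,"ty":-3.03,"tz":0,"roll":0,"grip":7},{"tx":-2.76,"ty":-3.03,"tz":0,"roll":0,"grip":7},{"tx":-2.76,"ty":-3.03,"tz":0,"roll":0,"grip":7},{"tx":-2.76,"ty":-3.03,"tz":0,"roll":0,"grip":7},{"tx":-2.76,"ty":-3.03,"tz":0,"roll":0,"grip":7},{"tx":-2.76,"ty":-3.03,"tz":0,"roll":0,"grip":7},{"tx":-2.76,"ty":-3.03,"tz":0,"roll":0,"grip":7},{"tx":-2.76,"ty":-3.03,"tz":0,"roll":0,"grip":7},{"tx":-2.76,"ty":-3.03,"tz":0,"roll":0,"grip":7}]}}

```text
t: 1.2
position: [0.3786, 0.2294, 0.2146]
eef_rot: [[-0.939, 0.343, 0.0], [0.343, 0.939, 0.0], [-0.0, 0.0, -1.0]]
force: [-0.1, 0.6, -0.7]
finger_gap: 0.735
grip_force: 0.0
```

Emit:
{"method": "step_arm", "body": {"plan": [{"tx":-2.76,"ty":-3.03,"tz":0.5,"roll":0,"grip":7},{"tx":-2.76,"ty":-3.03,"tz":0.5,"roll":0,"grip":7},{"tx":-2.76,"ty":-3.03,"tz":0.5,"roll":0,"grip":7},{"tx":-2.76,"ty":-3.03,"tz":0.5,"roll":0,"grip":7},{"tx":-2.76,"ty":-3.03,"tz":0.5,"roll":0,"grip":7},{"tx":-2.76,"ty":-3.03,"tz":0.5,"roll":0,"grip":7},{"tx":-2.76,"ty":-3.03,"tz":0.5,"roll":0,"grip":7},{"tx":-2.76,"ty":-3.03,"tz":0.5,"roll":0,"grip":7},{"tx":-2.76,"ty":-3.03,"tz":0.5,"roll":0,"grip":7},{"tx":-2.76,"ty":-3.03,"tz":0.5,"roll":0,"grip":7}]}}

```text
t: 2.2
position: [0.5338, -0.1501, 0.1643]
eef_rot: [[-0.939, 0.344, -0.0], [0.344, 0.939, 0.0], [0.0, 0.0, -1.0]]
force: [0.4, -0.6, -0.0]
finger_gap: 0.737
grip_force: 0.0
```

Emit:
{"method": "step_arm", "body": {"plan": [{"tx":0,"ty":0,"tz":0,"roll":0.104,"grip":7},{"tx":0,"ty":0,"tz":0,"roll":0.104,"grip":7},{"tx":0,"ty":0,"tz":0,"roll":0,"grip":7}]}}

```text
t: 2.5
position: [0.5333, -0.1488, 0.1642]
eef_rot: [[-0.848, 0.531, -0.001], [0.531, 0.848, 0.0], [0.001, -0.0, -1.0]]
force: [0.6, -0.1, 0.7]
finger_gap: 0.731
grip_force: 0.0
```

```bash
python3 -c "
from h import *
to((.533,-.148,.06),58)
a=capture('top');b=capture('side')
import pickle;pickle.dump((a,b),open('c1.pkl','wb'))
g=np.array((.533,-.148,.041));print(proj(a,g),proj(b,g))
"
```

```text
t 2.5 pos [ 0.5333 -0.1488  0.1642] yaw 57.95 F [ 0.63 -0.08  0.75] M [-0.027  0.025 -0.004] gap 69.56 gf 0.0 -> shift cm [ 0.06  0.05 10.42] roll -0.0009047338853643102
[292.55017511 187.48952354] [272.67711833 179.8716516 ]
```

Emit:
{"method": "step_arm", "body": {"plan": [{"tx":0,"ty":0,"tz":4,"roll":0,"grip":7},{"tx":0,"ty":0,"tz":4,"roll":0,"grip":7},{"tx":0,"ty":0,"tz":3,"roll":0,"grip":7},{"tx":0,"ty":0,"tz":2,"roll":0,"grip":7},{"tx":0,"ty":0,"tz":0.5,"roll":0,"grip":7},{"tx":0,"ty":0,"tz":0,"roll":0,"grip":7}]}}

```text
t: 3.2
position: [0.5331, -0.148, 0.0292]
eef_rot: [[-0.849, 0.529, -0.001], [0.529, 0.849, 0.0], [0.001, -0.0, -1.0]]
force: [0.0, 0.6, -0.1]
finger_gap: 0.74
grip_force: 0.0
```

```bash
python3 -c "
from h import *
to((.533,-.148,.029),58)
b=capture('side')
B=cv2.resize(b['img'][120:230,205:345],None,fx=5.5,fy=5.5,interpolation=2)
cv2.imwrite('pics/c2.png',B[:,:,::-1])
"
```

```text
t 3.2 pos [ 0.5331 -0.148   0.0292] yaw 58.06 F [ 0.05  0.56 -0.05] M [-0.006  0.002  0.004] gap 70.41 gf 0.0 -> shift cm [ 0.01 -0.01  0.02] roll 0.001119991809079985
```

View pics/c2.png

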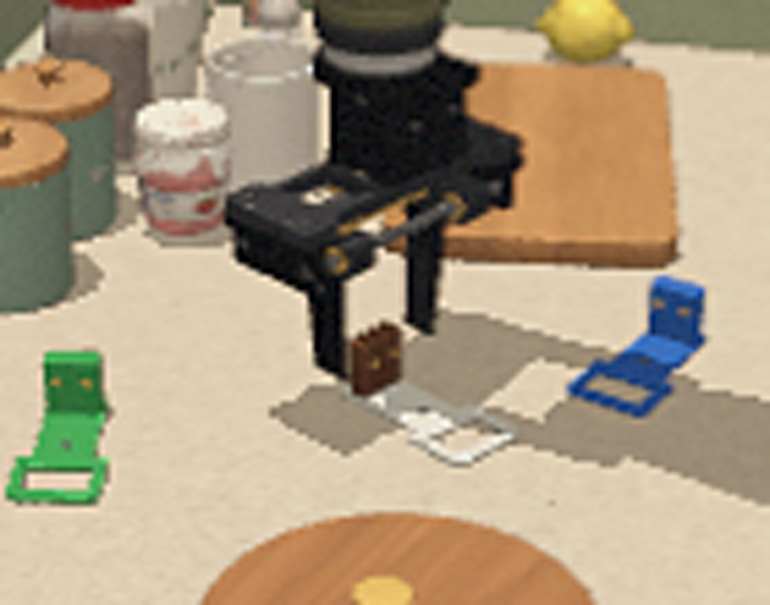

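The side view shows the brown grip at (375,358) between the fingers at (328,340) and (425,300). I close the fingers.

Emit:
{"method": "step_arm", "body": {"plan": [{"tx":0,"ty":0,"tz":0,"roll":0,"grip":5},{"tx":0,"ty":0,"tz":0,"roll":0,"grip":4},{"tx":0,"ty":0,"tz":0,"roll":0,"grip":3.4},{"tx":0,"ty":0,"tz":0,"roll":0,"grip":3},{"tx":0,"ty":0,"tz":0,"roll":0,"grip":3},{"tx":0,"ty":0,"tz":0,"roll":0,"grip":3}]}}

```text
t: 3.85
position: [0.5337, -0.1484, 0.0299]
eef_rot: [[-0.848, 0.53, 0.0], [0.53, 0.848, 0.0], [-0.0, 0.0, -1.0]]
force: [-0.1, 0.4, 1.1]
finger_gap: 0.355
grip_force: 30.0
```

Emit:
{"method": "step_arm", "body": {"plan": [{"tx":0,"ty":0,"tz":-1,"roll":0,"grip":3},{"tx":0,"ty":0,"tz":-2,"roll":0,"grip":3},{"tx":0,"ty":0,"tz":-2,"roll":0,"grip":3},{"tx":0,"ty":0,"tz":-2,"roll":0,"grip":3},{"tx":0,"ty":0,"tz":0,"roll":0,"grip":3},{"tx":0,"ty":0,"tz":0,"roll":0,"grip":3},{"tx":0,"ty":0,"tz":0,"roll":0,"grip":3}]}}

```text
t: 4.55
position: [0.5325, -0.148, 0.0982]
eef_rot: [[-0.848, 0.53, -0.002], [0.53, 0.848, 0.001], [0.002, -0.001, -1.0]]
force: [0.3, 0.3, -2.0]
finger_gap: 0.353
grip_force: 30.0
```

```bash
python3 -c "
from h import *
to((.533,-.148,.1),58)
b=capture('side')
B=cv2.resize(b['img'][120:230,205:345],None,fx=5.5,fy=5.5,interpolation=2)
cv2.imwrite('pics/c3.png',B[:,:,::-1])
"
```

```text
t 4.55 pos [ 0.5325 -0.148   0.0982] yaw 57.98 F [ 0.31  0.32 -2.04] M [-0.094 -0.071  0.031] gap 33.6 gf 30.0 -> shift cm [-0.04  0.03 -0.18] roll -0.0002667107702122761
```

View pics/c3.png

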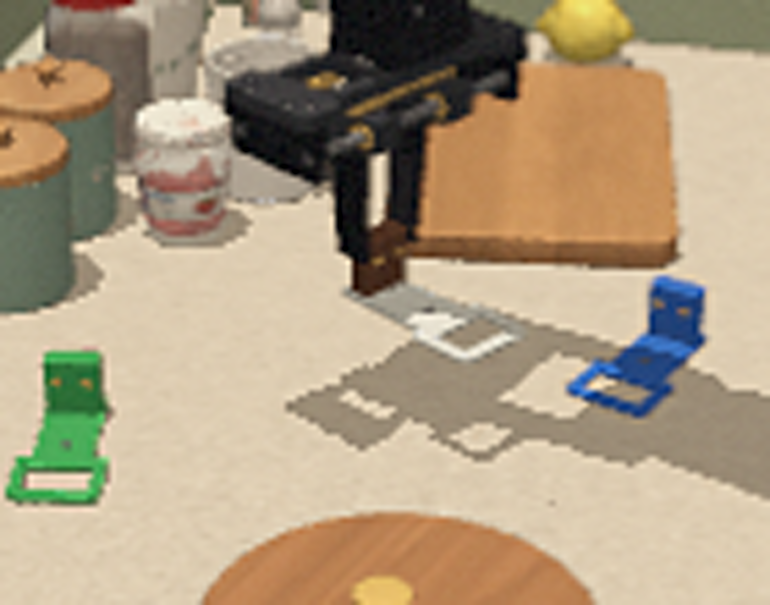

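The opener is held level by the top of its grip (grip at (380,265), eye at (470,335)). The hand can't tilt, so I lower it until the bar would meet the worktop at about 33°. Then I ease the grip so the opener swings down about the pads.

Emit:
{"method": "step_arm", "body": {"plan": [{"tx":0,"ty":0,"tz":1.2,"roll":0,"grip":3},{"tx":0,"ty":0,"tz":1.0,"roll":0,"grip":3},{"tx":0,"ty":0,"tz":0,"roll":0,"grip":3.3},{"tx":0,"ty":0,"tz":0,"roll":0,"grip":3.34},{"tx":0,"ty":0,"tz":0,"roll":0,"grip":3.34}]}}

```text
t: 5.1
position: [0.5337, -0.1484, 0.0777]
eef_rot: [[-0.848, 0.53, 0.0], [0.53, 0.848, -0.0], [-0.0, 0.0, -1.0]]
force: [-0.0, 0.5, -2.2]
finger_gap: 0.355
grip_force: 27.1
```

Emit:
{"method": "step_arm", "body": {"plan": [{"tx":0,"ty":0,"tz":0,"roll":0,"grip":3.37},{"tx":0,"ty":0,"tz":0,"roll":0,"grip":3.37}]}}

```text
t: 5.3
position: [0.5339, -0.1485, 0.0782]
eef_rot: [[-0.848, 0.53, 0.001], [0.53, 0.848, -0.0], [-0.001, 0.0, -1.0]]
force: [0.5, 0.1, -1.5]
finger_gap: 0.357
grip_force: 13.6
```

```bash
python3 -c "
from h import *
to((.533,-.148,.076),58)"
```

```text
t 5.3 pos [ 0.5339 -0.1485  0.0782] yaw 57.99 F [ 0.54  0.14 -1.54] M [-0.1   -0.031 -0.017] gap 33.92 gf 13.6 -> shift cm [ 0.1  -0.    0.22] roll -0.00022828190427973832
```

Emit:
{"method": "step_arm", "body": {"plan": [{"tx":0,"ty":0,"tz":0.2,"roll":0,"grip":3.38},{"tx":0,"ty":0,"tz":0,"roll":0,"grip":3.38},{"tx":0,"ty":0,"tz":0,"roll":0,"grip":3.385},{"tx":0,"ty":0,"tz":0,"roll":0,"grip":3.385}]}}

```text
t: 5.7
position: [0.5335, -0.1484, 0.0757]
eef_rot: [[-0.848, 0.53, 0.0], [0.53, 0.848, -0.0], [-0.0, -0.0, -1.0]]
force: [-0.5, 0.5, -3.0]
finger_gap: 0.355
grip_force: 6.8
```

```bash
cat >> h.py <<'E'
def plate(c,ctr,w=45):
    "crop around world point -> bright metal mask stats"
    u,v=proj(c,ctr).astype(int);im=c['img'][v-w:v+w,u-w:u+w].astype(int)
    return u-w,v-w,im
E
python3 -c "
from h import *
to((.533,-.148,.076),58)
b=capture('side');save(b,'c4.png',(250,140,320,220),7)
"
```

```text
t 5.7 pos [ 0.5335 -0.1484  0.0757] yaw 57.99 F [-0.49  0.46 -3.01] M [-0.069 -0.016 -0.012] gap 33.73 gf 6.8 -> shift cm [ 0.06  0.   -0.03] roll -0.00024907730575904184
```

View pics/c4.png

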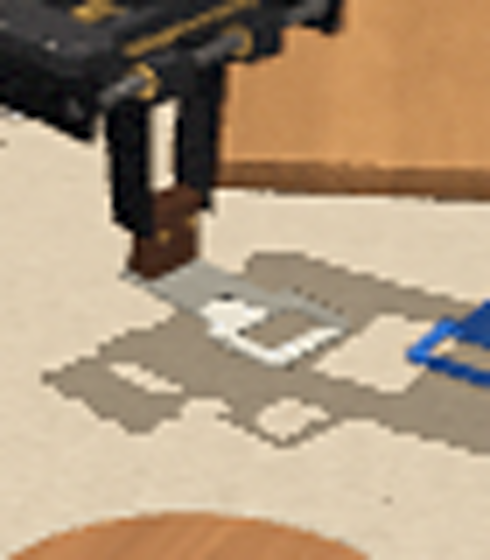

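The side crop shows the grip bottom at (160,270) and the eye at (270,340), so it is nearly level still. I'll measure tilt numerically by matching the plate's projected outline to the low-saturation (metal) pixels.

```bash
cat >> h.py <<'E'
OUT=np.array([(-65,-18),(12.5,-18),(12.5,-27),(55.5,-27),(55.5,27),(12.5,27),(12.5,18),(-65,18)],float)
EYE=np.array([(23.5,-19),(46.5,-19),(46.5,19),(23.5,19)],float)
def opose(tcp,yaw,th,gz,gx=-40):
    "opener origin and R: tilted th(deg) eye-down, opener point (gx,0,gz mm) at TCP+5.5mm up"
    c,s=np.cos(np.radians(yaw)),np.sin(np.radians(yaw));C,S=np.cos(np.radians(th)),np.sin(np.radians(th))
    R=np.array([[c,-s,0],[s,c,0],[0,0,1]])@np.array([[C,0,S],[0,1,0],[-S,0,C]])
    return np.array(tcp)+[0,0,.0055]-R@np.array([gx,0,gz])/1e3,R
def tiltfit(cams,gz0=35,yaw=None,ths=range(-4,62,2)):
    s=get_state();y=np.degrees(np.arctan2(s['eef_rot'][1,1],s['eef_rot'][0,1]))+90
    if yaw is None: yaw=y
    D={}
    for c in cams:
        h=cv2.cvtColor(c['img'],cv2.COLOR_RGB2HSV); D[id(c)]=((h[...,1]<45)&(h[...,2]>95)).astype(float)
    res=[]
    for th in ths:
      for gz in (gz0-2,gz0,gz0+2,gz0+4,gz0+6):
       for gx in (-44,-40,-36):
        o,R=opose(s['position'],yaw,th,gz,gx);sc=0
        for c in cams:
            K=4;m=np.zeros((384*K,512*K),np.uint8)
            P=lambda L:np.array([(proj(c,o+R@np.array([x,yy,4])/1e3)+.5)*K for x,yy in L]).astype(np.int32)
            f=P(OUT);cv2.fillPoly(m,[f],255);cv2.fillPoly(m,[P(EYE)],0)
            w=cv2.resize(m,(512,384),interpolation=cv2.INTER_AREA)/255.
            u,v=f.min(0)//K-6;U,V=f.max(0)//K+6
            d=D[id(c)][v:V,u:U];w=w[v:V,u:U];sc+=(d*w).sum()/(d.sum()+w.sum()-(d*w).sum())/len(cams)
        res.append((round(sc,3),th,gz,gx))
    res.sort(reverse=True);print('tilt',res[:5],'yaw',round(yaw,1))
E
python3 -c "
from h import *
b=capture('side');a=capture('top')
tiltfit([b]);tiltfit([b,a])"
```

```text
tilt [(np.float64(0.665), -2, 39, -44), (np.float64(0.662), 0, 37, -44), (np.float64(0.66), -4, 41, -44), (np.float64(0.659), 0, 39, -40), (np.float64(0.649), -2, 41, -40)] yaw 148.0
tilt [(np.float64(0.332), -2, 39, -44), (np.float64(0.331), 0, 37, -44), (np.float64(0.33), 0, 39, -40), (np.float64(0.33), -4, 41, -44), (np.float64(0.324), -2, 41, -40)] yaw 148.0
```

Emit:
{"method": "step_arm", "body": {"plan": [{"tx":0,"ty":0,"tz":0,"roll":0,"grip":3.39},{"tx":0,"ty":0,"tz":0,"roll":0,"grip":3.39}]}}

```text
t: 6.05
position: [0.5335, -0.1484, 0.0757]
eef_rot: [[-0.848, 0.53, -0.0], [0.53, 0.848, 0.0], [0.0, -0.0, -1.0]]
force: [-0.3, 0.6, -1.8]
finger_gap: 0.354
grip_force: 4.5
```

```bash
python3 -c "
from h import *
to((.533,-.148,.076),58)
b=capture('side');a=capture('top')
tiltfit([b]);tiltfit([b,a])"
```

```text
t 6.05 pos [ 0.5335 -0.1484  0.0757] yaw 57.99 F [-0.25  0.57 -1.82] M [ 0.002 -0.032 -0.015] gap 33.62 gf 4.5 -> shift cm [ 0.06  0.01 -0.03] roll -0.00025330962429416043
tilt [(np.float64(0.688), 12, 41, -40), (np.float64(0.685), 14, 39, -40), (np.float64(0.672), 10, 41, -40), (np.float64(0.668), 14, 37, -44), (np.float64(0.668), 12, 39, -40)] yaw 148.0
tilt [(np.float64(0.344), 12, 41, -40), (np.float64(0.343), 14, 39, -40), (np.float64(0.336), 10, 41, -40), (np.float64(0.334), 14, 37, -44), (np.float64(0.334), 12, 39, -40)] yaw 148.0
```

Emit:
{"method": "step_arm", "body": {"plan": [{"tx":0,"ty":0,"tz":0,"roll":0,"grip":3.39},{"tx":0,"ty":0,"tz":0,"roll":0,"grip":3.39},{"tx":0,"ty":0,"tz":0,"roll":0,"grip":3.39}]}}

```text
t: 6.45
position: [0.5335, -0.1484, 0.0757]
eef_rot: [[-0.848, 0.53, 0.0], [0.53, 0.848, -0.0], [-0.0, -0.0, -1.0]]
force: [-0.0, -0.5, -1.7]
finger_gap: 0.359
grip_force: 4.4
```

```bash
python3 -c "
from h import *
to((.533,-.148,.076),58)
b=capture('side')
tiltfit([b])"
```

```text
t 6.45 pos [ 0.5335 -0.1484  0.0757] yaw 57.98 F [-0.   -0.52 -1.69] M [-0.052  0.024 -0.037] gap 34.11 gf 4.4 -> shift cm [ 0.07  0.01 -0.03] roll -0.0002656855650301906
tilt [(np.float64(0.669), 26, 41, -40), (np.float64(0.662), 28, 39, -40), (np.float64(0.662), 24, 41, -40), (np.float64(0.661), 26, 39, -40), (np.float64(0.646), 28, 37, -40)] yaw 148.0
```

Emit:
{"method": "step_arm", "body": {"plan": [{"tx":0,"ty":0,"tz":-0.2,"roll":0,"grip":3.39},{"tx":0,"ty":0,"tz":0,"roll":0,"grip":3.39},{"tx":0,"ty":0,"tz":0,"roll":0,"grip":3.38}]}}

```text
t: 6.8
position: [0.5336, -0.1484, 0.0778]
eef_rot: [[-0.848, 0.53, 0.0], [0.53, 0.848, -0.0], [-0.0, 0.0, -1.0]]
force: [0.3, 0.2, -0.9]
finger_gap: 0.359
grip_force: 8.6
```

```bash
python3 -c "
from h import *
to((.533,-.148,.076),58)
b=capture('side')
tiltfit([b],ths=range(16,50))"
```

```text
t 6.8 pos [ 0.5336 -0.1484  0.0778] yaw 57.98 F [ 0.25  0.16 -0.92] M [-0.043 -0.017 -0.003] gap 34.12 gf 8.6 -> shift cm [0.08 0.   0.18] roll -0.00032799958725383284
tilt [(np.float64(0.671), 25, 41, -40), (np.float64(0.668), 26, 41, -40), (np.float64(0.664), 24, 41, -40), (np.float64(0.662), 27, 41, -40), (np.float64(0.66), 28, 39, -40)] yaw 148.0
```

Emit:
{"method": "step_arm", "body": {"plan": [{"tx":0,"ty":0,"tz":-0.2,"roll":0,"grip":3.39},{"tx":0,"ty":0,"tz":0,"roll":0,"grip":3.393},{"tx":0,"ty":0,"tz":0,"roll":0,"grip":3.393},{"tx":0,"ty":0,"tz":0,"roll":0,"grip":3.393}]}}

```text
t: 7.25
position: [0.5335, -0.1484, 0.0797]
eef_rot: [[-0.848, 0.53, 0.0], [0.53, 0.848, -0.0], [-0.0, 0.0, -1.0]]
force: [0.3, 0.3, -1.4]
finger_gap: 0.36
grip_force: 3.1
```

```bash
python3 -c "
from h import *
to((.533,-.148,.076),58)
b=capture('side')
tiltfit([b],ths=range(16,50))"
```

```text
t 7.25 pos [ 0.5335 -0.1484  0.0797] yaw 57.99 F [ 0.28  0.27 -1.39] M [-0.107  0.026 -0.006] gap 34.25 gf 3.1 -> shift cm [0.07 0.   0.37] roll -0.00024297464287560152
tilt [(np.float64(0.67), 25, 41, -40), (np.float64(0.668), 26, 41, -40), (np.float64(0.663), 24, 41, -40), (np.float64(0.661), 28, 39, -40), (np.float64(0.661), 27, 39, -40)] yaw 148.0
```

Emit:
{"method": "step_arm", "body": {"plan": [{"tx":0,"ty":0,"tz":0,"roll":0,"grip":3.394},{"tx":0,"ty":0,"tz":0,"roll":0,"grip":3.394},{"tx":0,"ty":0,"tz":0,"roll":0,"grip":3.394}]}}

```text
t: 7.6
position: [0.5335, -0.1484, 0.0796]
eef_rot: [[-0.848, 0.53, -0.0], [0.53, 0.848, 0.0], [0.0, -0.0, -1.0]]
force: [-0.2, 0.4, -1.0]
finger_gap: 0.359
grip_force: 2.7
```

```bash
python3 -c "
from h import *
to((.533,-.148,.076),58)
b=capture('side')
for g in (29,35):tiltfit([b],gz0=g,ths=range(16,50))"
```

```text
t 7.6 pos [ 0.5335 -0.1484  0.0796] yaw 57.98 F [-0.23  0.41 -0.99] M [-0.074 -0.025 -0.025] gap 34.18 gf 2.7 -> shift cm [0.06 0.01 0.36] roll -0.0002670444253077707
tilt [(np.float64(0.64), 31, 35, -44), (np.float64(0.637), 30, 35, -44), (np.float64(0.632), 32, 35, -44), (np.float64(0.62), 29, 35, -44), (np.float64(0.618), 33, 33, -44)] yaw 148.0
tilt [(np.float64(0.676), 25, 41, -40), (np.float64(0.672), 26, 41, -40), (np.float64(0.67), 24, 41, -40), (np.float64(0.666), 27, 39, -40), (np.float64(0.665), 26, 39, -40)] yaw 148.0
```

Emit:
{"method": "step_arm", "body": {"plan": [{"tx":0,"ty":0,"tz":0,"roll":0,"grip":3.396},{"tx":0,"ty":0,"tz":0,"roll":0,"grip":3.396},{"tx":0,"ty":0,"tz":0,"roll":0,"grip":3.396}]}}

```text
t: 7.95
position: [0.5336, -0.1484, 0.0797]
eef_rot: [[-0.848, 0.53, 0.0], [0.53, 0.848, -0.0], [-0.0, 0.0, -1.0]]
force: [-0.6, -0.6, -1.8]
finger_gap: 0.352
grip_force: 1.7
```

```bash
python3 -c "
from h import *
to((.533,-.148,.076),58)
b=capture('side');import pickle;pickle.dump(b,open('b.pkl','wb'))
tiltfit([b],gz0=37,ths=range(16,50))"
```

```text
t 7.95 pos [ 0.5336 -0.1484  0.0797] yaw 57.98 F [-0.56 -0.6  -1.81] M [-0.077 -0.082  0.003] gap 33.49 gf 1.7 -> shift cm [0.07 0.01 0.37] roll -0.00033849712102197065
tilt [(np.float64(0.657), 32, 41, -40), (np.float64(0.654), 36, 37, -44), (np.float64(0.654), 33, 39, -40), (np.float64(0.654), 30, 43, -40), (np.float64(0.652), 33, 41, -40)] yaw 148.0
```

Emit:
{"method": "step_arm", "body": {"plan": [{"tx":0,"ty":0,"tz":0,"roll":0,"grip":3.3},{"tx":0,"ty":0,"tz":0,"roll":0,"grip":3.0}]}}

```text
t: 8.2
position: [0.5336, -0.1484, 0.0797]
eef_rot: [[-0.848, 0.53, 0.0], [0.53, 0.848, -0.0], [-0.0, 0.0, -1.0]]
force: [-0.0, 0.9, -1.6]
finger_gap: 0.353
grip_force: 30.0
```

```bash
python3 -c "
from h import *
to((.533,-.148,.076),58)
b=capture('side');import pickle;pickle.dump(b,open('b.pkl','wb'))
tiltfit([b],gz0=37,ths=range(16,50))"
```

```text
t 8.2 pos [ 0.5336 -0.1484  0.0797] yaw 57.98 F [-0.01  0.91 -1.58] M [-0.075  0.055  0.013] gap 33.57 gf 30.0 -> shift cm [0.07 0.   0.37] roll -0.0003032314211619845
tilt [(np.float64(0.673), 32, 41, -40), (np.float64(0.664), 30, 43, -40), (np.float64(0.662), 31, 41, -40), (np.float64(0.661), 33, 41, -40), (np.float64(0.661), 33, 39, -40)] yaw 148.0
```

Emit:
{"method": "step_arm", "body": {"plan": [{"tx":0,"ty":0,"tz":0.1,"roll":0,"grip":3.0},{"tx":0,"ty":0,"tz":0.05,"roll":0,"grip":3.0}]}}

```text
t: 8.45
position: [0.5343, -0.1488, 0.079]
eef_rot: [[-0.848, 0.53, 0.002], [0.53, 0.848, -0.001], [-0.002, 0.0, -1.0]]
force: [0.8, -0.9, 2.5]
finger_gap: 0.354
grip_force: 30.0
```

Emit:
{"method": "step_arm", "body": {"plan": [{"tx":0,"ty":0,"tz":0.05,"roll":0,"grip":3.0},{"tx":0,"ty":0,"tz":0,"roll":0,"grip":3.0}]}}

```text
t: 8.65
position: [0.5344, -0.1489, 0.0787]
eef_rot: [[-0.848, 0.53, 0.002], [0.53, 0.848, -0.001], [-0.002, 0.0, -1.0]]
force: [1.4, -1.5, 3.3]
finger_gap: 0.354
grip_force: 30.0
```

Emit:
{"method": "step_arm", "body": {"plan": [{"tx":0,"ty":0,"tz":0.05,"roll":0,"grip":3.0},{"tx":0,"ty":0,"tz":0,"roll":0,"grip":3.0}]}}

```text
t: 8.85
position: [0.5347, -0.149, 0.0785]
eef_rot: [[-0.848, 0.53, 0.003], [0.53, 0.848, -0.001], [-0.003, 0.0, -1.0]]
force: [2.0, -1.0, 5.5]
finger_gap: 0.351
grip_force: 30.0
```

Touch: the bar's lower edge lies about 79.4 mm below the TCP, which agrees with a tilt of 32–33°. Next I lift, turn to the slot line and carry it to the stand.

Emit:
{"method": "step_arm", "body": {"plan": [{"tx":0,"ty":0,"tz":-1,"roll":0,"grip":3.0},{"tx":0,"ty":0,"tz":-2,"roll":0,"grip":3.0},{"tx":0,"ty":0,"tz":-2.5,"roll":0,"grip":3.0},{"tx":0,"ty":0,"tz":-1,"roll":-0.08,"grip":3.0},{"tx":0,"ty":0,"tz":0,"roll":-0.08,"grip":3.0},{"tx":0,"ty":0,"tz":0,"roll":-0.08,"grip":3.0},{"tx":0,"ty":0,"tz":0,"roll":-0.078,"grip":3.0},{"tx":0,"ty":0,"tz":0,"roll":0,"grip":3.0}]}}

```text
t: 9.65
position: [0.5325, -0.1478, 0.1412]
eef_rot: [[-0.971, 0.239, -0.002], [0.239, 0.971, 0.001], [0.003, 0.001, -1.0]]
force: [0.2, 0.5, -1.6]
finger_gap: 0.353
grip_force: 30.0
```

```bash
python3 -c "
from h import *
to((.503,.0916,.14),76.2)"
```

```text
t 9.65 pos [ 0.5325 -0.1478  0.1412] yaw 76.19 F [ 0.19  0.49 -1.61] M [-0.031 -0.014 -0.033] gap 33.53 gf 30.0 -> shift cm [ 8.58 22.54  0.15] roll -0.00013079117761517994
```

Emit:
{"method": "step_arm", "body": {"plan": [{"tx":0.4,"ty":1.0,"tz":0,"roll":0,"grip":3.0},{"tx":0.8,"ty":2.1,"tz":0,"roll":0,"grip":3.0},{"tx":0.8,"ty":2.1,"tz":0,"roll":0,"grip":3.0},{"tx":1.0,"ty":2.7,"tz":0,"roll":0,"grip":3.0},{"tx":1.0,"ty":2.7,"tz":0,"roll":0,"grip":3.0},{"tx":1.0,"ty":2.7,"tz":0,"roll":0,"grip":3.0},{"tx":1.0,"ty":2.7,"tz":0,"roll":0,"grip":3.0},{"tx":1.0,"ty":2.7,"tz":0,"roll":0,"grip":3.0},{"tx":0.8,"ty":2.1,"tz":0,"roll":0,"grip":3.0},{"tx":0.8,"ty":1.7,"tz":0,"roll":0,"grip":3.0}]}}

```text
t: 10.65
position: [0.5026, 0.0926, 0.1418]
eef_rot: [[-0.971, 0.239, -0.001], [0.239, 0.971, 0.0], [0.001, 0.0, -1.0]]
force: [-0.2, -0.6, -1.3]
finger_gap: 0.354
grip_force: 30.0
```

Emit:
{"method": "step_arm", "body": {"plan": [{"tx":0,"ty":0,"tz":1,"roll":0,"grip":3.0},{"tx":0,"ty":0,"tz":1,"roll":0,"grip":3.0},{"tx":0,"ty":0,"tz":0,"roll":0,"grip":3.0}]}}

```text
t: 10.95
position: [0.5018, 0.0901, 0.1195]
eef_rot: [[-0.971, 0.239, -0.005], [0.239, 0.971, -0.001], [0.004, -0.002, -1.0]]
force: [0.1, 0.6, -1.1]
finger_gap: 0.352
grip_force: 30.0
```

```bash
python3 -c "
from h import *
to((.503,.0916,.12),76.2)
b=capture('side');a=capture('top');import pickle;pickle.dump((a,b),open('c5.pkl','wb'))
tiltfit([b],gz0=37,ths=range(20,44))
A=cv2.resize(a['img'][190:240,185:245],None,fx=6.5,fy=6.5,interpolation=2)
B=cv2.resize(b['img'][160:255,235:325],None,fx=6,fy=6,interpolation=2)
m=np.zeros((600,800,3),np.uint8);m[:325,:390]=A[:325,:390];m[:570,:]=m[:570,:];m[:570,390:800]=B[:570,60:470]
cv2.imwrite('pics/c5.png',m[:,:,::-1])
"
```

```text
t 10.95 pos [0.5018 0.0901 0.1195] yaw 76.16 F [ 0.1   0.65 -1.08] M [0.053 0.033 0.016] gap 33.49 gf 30.0 -> shift cm [-0.08  0.17 -0.06] roll -0.0007763205129130593
tilt [(np.float64(0.7), 34, 39, -44), (np.float64(0.684), 33, 41, -44), (np.float64(0.682), 32, 41, -44), (np.float64(0.675), 33, 39, -44), (np.float64(0.67), 35, 39, -44)] yaw 166.1
```

View pics/c5.png

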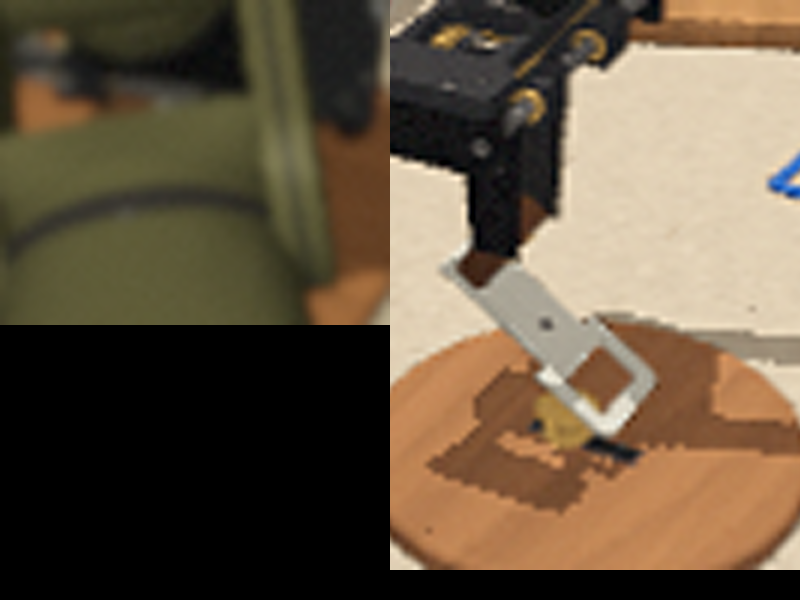

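The side view shows the tilted opener above the stand, outer-bar corners at (605,433) and (655,380). The stud head is at about (565,418) behind it; the arm hides the top view. I compare the bar with the stud in this same camera.

```bash
python3 - <<'E'
from h import *
import pickle
a,b=pickle.load(open('c5.pkl','rb'));a0,b0=pickle.load(open('c0.pkl','rb'))
to((.503,.0916,.12),76.2)
t=lambda x,y:(235+(x-330+.5)/6-.5,160+(y+.5)/6-.5)
c1,c2=at(b,*t(605,433),.042),at(b,*t(655,380),.042)
print(c1,c2,np.linalg.norm(c1-c2)); m=(c1+c2)/2
# head blob centroid in both initial images (yellow)
for c,z in((a0,.0345),(b0,.0345)):
    h=cv2.cvtColor(c['img'],cv2.COLOR_RGB2HSV); g=proj(c,(.4748,.0984,z)).astype(int)
    M=np.zeros(h.shape[:2],np.uint8);M[g[1]-9:g[1]+10,g[0]-12:g[0]+13]=1
    k=(M>0)&(h[...,0]>=18)&(h[...,0]<=35)&(h[...,1]>90)&(h[...,2]>110)
    v,u=np.nonzero(k);print('head',k.sum(),u.mean(),v.mean(),u.min(),u.max(),v.min(),v.max(),at(c,u.mean(),v.mean(),z))
y=np.radians(166.2);u=np.array([np.cos(y),np.sin(y)]);n=np.array([-u[1],u[0]])
for S in((.4737,.0998),(.4748,.0984)): d=m[:2]-S;print('outer end rel stud: along',d@u,'lat',d@n)
E
```

```text
t 11.05 pos [0.5031 0.0899 0.1212] yaw 76.13 F [ 1.04 -0.54 -0.62] M [-0.006  0.004 -0.009] gap 33.89 gf 30.0 -> shift cm [0.05 0.16 0.12] roll -0.0012760442080958273
[0.45127866 0.12557123 0.042     ] [0.43705953 0.08001461 0.042     ] 0.047724093387621715
head 87 214.44827586206895 214.4712643678161 210 219 210 219 [0.47523346 0.09647472 0.0345    ]
head 74 274.0405405405405 228.7027027027027 269 279 225 233 [0.47296884 0.10601128 0.0345    ]
outer end rel stud: along 0.029392384119754165 lat 0.00413758328244294
outer end rel stud: along 0.03079457866826477 lat 0.0030403820939058877
```

```bash
cat > fit.py <<'E'
from h import *
import pickle
from scipy.optimize import minimize
a,b=pickle.load(open('c5.pkl','rb'));a0,b0=pickle.load(open('c0.pkl','rb'))
K=8
def iou(c,D,polys,holes=()):
    f=[np.array([(proj(c,p)+.5)*K for p in P]).astype(np.int32) for P in polys]
    allp=np.vstack(f);u,v=allp.min(0)//K-8;U,V=allp.max(0)//K+8
    m=np.zeros(((V-v)*K,(U-u)*K),np.uint8)
    for P in f: cv2.fillPoly(m,[P-[u*K,v*K]],255)
    for P in holes: cv2.fillPoly(m,[np.array([(proj(c,p)+.5)*K for p in P]).astype(np.int32)-[u*K,v*K]],0)
    w=cv2.resize(m,(U-u,V-v),interpolation=cv2.INTER_AREA)/255.;d=D[v:V,u:U]
    return (d*w).sum()/(d.sum()+w.sum()-(d*w).sum())
t=np.linspace(0,2*np.pi,120)
def disc(x,y,z0,z1,r0,r1=None):
    P=[np.c_[x+r*np.cos(t),y+r*np.sin(t),0*t+z] for r,z in((r0,z0),(r1 or r0,z1))];return P
for n,c in(('A',a0),('B',b0)):
    h=cv2.cvtColor(c['img'],cv2.COLOR_RGB2HSV).astype(int)
    W=((h[...,1]>95)&(h[...,2]>40)).astype(float)  # wood incl. stud
    best=minimize(lambda p:-iou(c,W,disc(p[0],p[1],0.001,.018,.105)),[.464,.1],method='Nelder-Mead',options=dict(initial_simplex=[[.464,.1],[.472,.1],[.464,.108]],xatol=1e-4,fatol=1e-4))
    print(n,'stand',best.x,best.fun)
    g=proj(c,(.4748,.099,.034)).astype(int);Y=np.zeros(W.shape)
    k=(h[...,0]>=17)&(h[...,0]<=36)&(h[...,1]>90)&(h[...,2]>100)
    Y[g[1]-12:g[1]+13,g[0]-12:g[0]+13]=k[g[1]-12:g[1]+13,g[0]-12:g[0]+13]
    best=minimize(lambda p:-iou(c,Y,disc(p[0],p[1],.031,.034,.015)),[.474,.1],method='Nelder-Mead',options=dict(initial_simplex=[[.470,.096],[.479,.099],[.474,.105]],xatol=1e-4,fatol=1e-4))
    print(n,'head',best.x,best.fun)
# opener in b: params gx,lat,theta ; lower outer edge at TCPz-.0794
h=cv2.cvtColor(b['img'],cv2.COLOR_RGB2HSV);D=((h[...,1]<45)&(h[...,2]>95)).astype(float)
tcp=np.array([.5025,.090,.1205])
def ff(p,full=False):
    lat,th,gx=p
    C,S=np.cos(np.radians(th)),np.sin(np.radians(th));gz=(84.9-(55.5-gx)*S)/C
    o,R=opose(tcp,166.2,th,gz,gx);o=o+R@np.array([0,lat/1e3,0])
    P=lambda L:[o+R@np.array([x,y,4])/1e3 for x,y in L]
    if full: return o,R,gz
    return -iou(b,D,[P(OUT)],[P(EYE)])
bs=minimize(ff,[0,33,-41],method='Nelder-Mead',options=dict(initial_simplex=[[0,33,-41],[4,33,-41],[0,36,-41],[-3,32,-45]],xatol=.05,fatol=1e-4))
o,R,gz=ff(bs.x,True);print('opener lat,th,gx',bs.x,bs.fun,'gz',gz,'lip',o+R@[.0465,0,.002],'tcp used',tcp)
E
python3 fit.py
```

```text
A stand [0.46562897 0.09889368] -0.9654893043032973
A head [0.47565728 0.09630997] -0.8301617118588697
B stand [0.46563487 0.09762475] -0.9290357854276244
B head [0.47421853 0.10068619] -0.7300475805727625
opener lat,th,gx [ -2.67477469  33.25378976 -42.76837283] -0.7002191324650969 gz 37.087814703065334 lip [0.44932717 0.10581478 0.04770764] tcp used [0.5025 0.09   0.1205]
```

Emit:
{"method": "step_arm", "body": {"plan": [{"tx":-0.2,"ty":0,"tz":0.5,"roll":0,"grip":3.0},{"tx":0,"ty":0,"tz":0.5,"roll":0,"grip":3.0},{"tx":0,"ty":0,"tz":0.4,"roll":0,"grip":3.0},{"tx":0,"ty":0,"tz":0.3,"roll":0,"grip":3.0},{"tx":0,"ty":0,"tz":0.0,"roll":0,"grip":3.0}]}}

```text
t: 11.55
position: [0.5052, 0.0901, 0.1044]
eef_rot: [[-0.971, 0.239, -0.001], [0.239, 0.971, -0.0], [0.001, -0.0, -1.0]]
force: [-0.2, 0.2, -1.3]
finger_gap: 0.356
grip_force: 30.0
```

Emit:
{"method": "step_arm", "body": {"plan": [{"tx":0,"ty":0,"tz":0.15,"roll":0,"grip":3.0},{"tx":0,"ty":0,"tz":0.0,"roll":0,"grip":3.0},{"tx":0,"ty":0,"tz":0.0,"roll":0,"grip":3.0}]}}

```text
t: 11.85
position: [0.5057, 0.0902, 0.1038]
eef_rot: [[-0.971, 0.238, 0.0], [0.238, 0.971, -0.0], [-0.0, 0.0, -1.0]]
force: [0.5, 0.0, -0.2]
finger_gap: 0.353
grip_force: 30.0
```

```bash
python3 -c "
from h import *
to((.503,.0916,.0999),76.2)"
```

```text
t 11.85 pos [0.5057 0.0902 0.1038] yaw 76.21 F [ 0.54  0.03 -0.17] M [-0.032 -0.016 -0.023] gap 33.58 gf 30.0 -> shift cm [0.3  0.07 0.39] roll 0.00010251113281537996
```

Emit:
{"method": "step_arm", "body": {"plan": [{"tx":0,"ty":0,"tz":0.2,"roll":0,"grip":3.0},{"tx":0,"ty":0,"tz":0.0,"roll":0,"grip":3.0},{"tx":0,"ty":0,"tz":0.0,"roll":0,"grip":3.0}]}}

```text
t: 12.15
position: [0.5055, 0.0901, 0.1016]
eef_rot: [[-0.971, 0.238, -0.0], [0.238, 0.971, -0.0], [0.0, -0.0, -1.0]]
force: [-0.2, 0.6, -2.1]
finger_gap: 0.358
grip_force: 30.0
```

```bash
python3 -c "
from h import *
to((.503,.0916,.0999),76.2)
b=capture('side')
import pickle;pickle.dump((b,b),open('c6.pkl','wb'))"
sed -e 's/c5.pkl/c6.pkl/; s/tcp=np.array.*/tcp=get_state()["position"]/' fit.py > fit2.py; python3 fit2.py | tail -1
```

```text
t 12.15 pos [0.5055 0.0901 0.1016] yaw 76.2 F [-0.22  0.59 -2.1 ] M [ 0.037  0.    -0.036] gap 34.02 gf 30.0 -> shift cm [0.28 0.08 0.17] roll 6.50133540001873e-05
opener lat,th,gx [ -2.26244213  33.95151511 -41.82646986] -0.6957106489264614 gz 36.82175013822017 lip [0.45386229 0.10518059 0.02894675] tcp used [0.50558916 0.09014556 0.10166131]
```

Emit:
{"method": "step_arm", "body": {"plan": [{"tx":0,"ty":0,"tz":0.1,"roll":0,"grip":3.0},{"tx":0,"ty":0,"tz":0.1,"roll":0,"grip":3.0},{"tx":0,"ty":0,"tz":0.0,"roll":0,"grip":3.0}]}}

```text
t: 12.5
position: [0.5055, 0.0901, 0.0994]
eef_rot: [[-0.971, 0.238, -0.0], [0.238, 0.971, -0.0], [0.0, -0.0, -1.0]]
force: [-0.2, -0.0, -1.9]
finger_gap: 0.351
grip_force: 30.0
```

Emit:
{"method": "step_arm", "body": {"plan": [{"tx":-0.2,"ty":0,"tz":0,"roll":0,"grip":3.0},{"tx":-0.2,"ty":0,"tz":0.0,"roll":0,"grip":3.0},{"tx":-0.1,"ty":0,"tz":0.0,"roll":0,"grip":3.0},{"tx":0,"ty":0,"tz":0.0,"roll":0,"grip":3.0}]}}

```text
t: 12.9
position: [0.5107, 0.0889, 0.0997]
eef_rot: [[-0.971, 0.239, 0.0], [0.239, 0.971, -0.0], [-0.0, -0.0, -1.0]]
force: [0.6, -0.6, -2.2]
finger_gap: 0.351
grip_force: 30.0
```

Emit:
{"method": "step_arm", "body": {"plan": [{"tx":-0.1,"ty":0,"tz":0,"roll":0,"grip":3.0},{"tx":-0.1,"ty":0,"tz":0.0,"roll":0,"grip":3.0},{"tx":-0.1,"ty":0,"tz":0.0,"roll":0,"grip":3.0},{"tx":-0.1,"ty":0,"tz":0.0,"roll":0,"grip":3.0},{"tx":0,"ty":0,"tz":0.0,"roll":0,"grip":3.0}]}}

```text
t: 13.4
position: [0.5145, 0.088, 0.0997]
eef_rot: [[-0.971, 0.239, 0.0], [0.239, 0.971, -0.0], [-0.0, -0.0, -1.0]]
force: [0.4, 0.2, -0.9]
finger_gap: 0.353
grip_force: 30.0
```

Emit:
{"method": "step_arm", "body": {"plan": [{"tx":-0.1,"ty":0,"tz":0,"roll":0,"grip":3.0},{"tx":-0.1,"ty":0,"tz":0.0,"roll":0,"grip":3.0},{"tx":0,"ty":0,"tz":0.0,"roll":0,"grip":3.0}]}}

```text
t: 13.7
position: [0.5164, 0.0875, 0.0997]
eef_rot: [[-0.971, 0.239, 0.0], [0.239, 0.971, 0.0], [-0.0, 0.0, -1.0]]
force: [-0.0, 0.1, -1.7]
finger_gap: 0.356
grip_force: 30.0
```

Emit:
{"method": "step_arm", "body": {"plan": [{"tx":-0.1,"ty":0,"tz":0,"roll":0,"grip":3.0},{"tx":-0.1,"ty":0,"tz":0.0,"roll":0,"grip":3.0},{"tx":0,"ty":0,"tz":0.0,"roll":0,"grip":3.0}]}}

```text
t: 14.0
position: [0.5184, 0.087, 0.0997]
eef_rot: [[-0.971, 0.239, 0.0], [0.239, 0.971, -0.0], [-0.0, -0.0, -1.0]]
force: [-0.8, 0.2, -2.4]
finger_gap: 0.354
grip_force: 30.0
```

Emit:
{"method": "step_arm", "body": {"plan": [{"tx":-0.05,"ty":0,"tz":0,"roll":0,"grip":3.0},{"tx":-0.05,"ty":0,"tz":0.0,"roll":0,"grip":3.0},{"tx":0,"ty":0,"tz":0.0,"roll":0,"grip":3.0}]}}

```text
t: 14.3
position: [0.5193, 0.0868, 0.0997]
eef_rot: [[-0.971, 0.239, 0.0], [0.239, 0.971, 0.0], [-0.0, 0.0, -1.0]]
force: [0.1, 0.3, -2.3]
finger_gap: 0.352
grip_force: 30.0
```

Emit:
{"method": "step_arm", "body": {"plan": [{"tx":-0.05,"ty":0,"tz":0,"roll":0,"grip":3.0},{"tx":-0.05,"ty":0,"tz":0.0,"roll":0,"grip":3.0},{"tx":0,"ty":0,"tz":0.0,"roll":0,"grip":3.0}]}}

```text
t: 14.6
position: [0.5202, 0.0866, 0.0997]
eef_rot: [[-0.971, 0.238, 0.0], [0.238, 0.971, -0.0], [-0.0, 0.0, -1.0]]
force: [-0.1, 0.2, -1.2]
finger_gap: 0.351
grip_force: 30.0
```

Emit:
{"method": "step_arm", "body": {"plan": [{"tx":-0.05,"ty":0,"tz":0,"roll":0,"grip":3.0},{"tx":-0.05,"ty":0,"tz":0.0,"roll":0,"grip":3.0},{"tx":0,"ty":0,"tz":0.0,"roll":0,"grip":3.0}]}}

```text
t: 14.9
position: [0.521, 0.0863, 0.0996]
eef_rot: [[-0.971, 0.238, -0.0], [0.238, 0.971, 0.0], [0.0, -0.0, -1.0]]
force: [-0.1, -0.4, -2.0]
finger_gap: 0.353
grip_force: 30.0
```

Emit:
{"method": "step_arm", "body": {"plan": [{"tx":-0.05,"ty":0,"tz":0,"roll":0,"grip":3.0},{"tx":0,"ty":0,"tz":0.0,"roll":0,"grip":3.0}]}}

```text
t: 15.1
position: [0.5214, 0.0862, 0.0995]
eef_rot: [[-0.971, 0.238, -0.001], [0.238, 0.971, 0.0], [0.001, -0.0, -1.0]]
force: [-0.4, 0.2, -2.2]
finger_gap: 0.354
grip_force: 30.0
```

Emit:
{"method": "step_arm", "body": {"plan": [{"tx":-0.05,"ty":0,"tz":0,"roll":0,"grip":3.0},{"tx":0,"ty":0,"tz":0.0,"roll":0,"grip":3.0}]}}

```text
t: 15.3
position: [0.5218, 0.0862, 0.0994]
eef_rot: [[-0.971, 0.238, -0.001], [0.238, 0.971, 0.0], [0.001, -0.0, -1.0]]
force: [-1.1, 0.9, -1.8]
finger_gap: 0.352
grip_force: 30.0
```

Emit:
{"method": "step_arm", "body": {"plan": [{"tx":-0.03,"ty":0,"tz":0,"roll":0,"grip":3.0},{"tx":0,"ty":0,"tz":0.0,"roll":0,"grip":3.0}]}}

```text
t: 15.5
position: [0.522, 0.0861, 0.0993]
eef_rot: [[-0.971, 0.239, -0.001], [0.239, 0.971, 0.0], [0.001, -0.0, -1.0]]
force: [-1.7, 0.6, -3.0]
finger_gap: 0.354
grip_force: 30.0
```

Neck felt (about 1.8 N along the slot). Now I lower the bar to the wood with an easier grip (about 10 N), then follow the levelling arc in small pieces.

Emit:
{"method": "step_arm", "body": {"plan": [{"tx":0.03,"ty":0,"tz":0.1,"roll":0,"grip":3.3},{"tx":0,"ty":0,"tz":0.1,"roll":0,"grip":3.36},{"tx":0,"ty":0,"tz":0.0,"roll":0,"grip":3.37},{"tx":0,"ty":0,"tz":0.0,"roll":0,"grip":3.37}]}}

```text
t: 15.9
position: [0.5222, 0.0861, 0.0977]
eef_rot: [[-0.971, 0.238, 0.0], [0.238, 0.971, 0.0], [-0.0, 0.0, -1.0]]
force: [-2.2, 0.1, -1.3]
finger_gap: 0.353
grip_force: 13.1
```

Emit:
{"method": "step_arm", "body": {"plan": [{"tx":-0.13,"ty":0,"tz":0.13,"roll":0,"grip":3.375},{"tx":-0.16,"ty":0,"tz":0.13,"roll":0,"grip":3.375},{"tx":0,"ty":0,"tz":0.0,"roll":0,"grip":3.375}]}}

```text
t: 16.2
position: [0.5253, 0.0853, 0.095]
eef_rot: [[-0.971, 0.239, 0.0], [0.239, 0.971, -0.0], [-0.0, 0.0, -1.0]]
force: [-0.2, 0.1, -1.3]
finger_gap: 0.357
grip_force: 10.9
```

```bash
python3 -c "
from h import *
to((.503,.0916,.0999),76.2)
b=capture('side')
tiltfit([b],gz0=35,ths=range(14,42))"
```

```text
t 16.2 pos [0.5253 0.0853 0.095 ] yaw 76.2 F [-0.18  0.09 -1.34] M [0.083 0.201 0.022] gap 33.94 gf 10.9 -> shift cm [ 2.31  0.08 -0.49] roll -2.7029810142647074e-05
tilt [(np.float64(0.668), 31, 39, -44), (np.float64(0.662), 29, 41, -40), (np.float64(0.662), 28, 41, -40), (np.float64(0.658), 30, 39, -44), (np.float64(0.657), 33, 37, -44)] yaw 166.2
```

Emit:
{"method": "step_arm", "body": {"plan": [{"tx":-0.2,"ty":0,"tz":0.25,"roll":0,"grip":3.375},{"tx":-0.2,"ty":0,"tz":0.25,"roll":0,"grip":3.375},{"tx":0,"ty":0,"tz":0.0,"roll":0,"grip":3.375}]}}

```text
t: 16.55
position: [0.5297, 0.0843, 0.0903]
eef_rot: [[-0.971, 0.239, 0.001], [0.239, 0.971, -0.0], [-0.001, 0.0, -1.0]]
force: [0.9, -0.1, 0.0]
finger_gap: 0.355
grip_force: 10.8
```

Emit:
{"method": "step_arm", "body": {"plan": [{"tx":-0.15,"ty":0,"tz":0.15,"roll":0,"grip":3.375},{"tx":-0.15,"ty":0,"tz":0.15,"roll":0,"grip":3.375},{"tx":0,"ty":0,"tz":0.0,"roll":0,"grip":3.375}]}}

```text
t: 16.85
position: [0.5324, 0.0836, 0.0873]
eef_rot: [[-0.971, 0.239, 0.001], [0.239, 0.971, -0.0], [-0.001, 0.0, -1.0]]
force: [1.0, 0.3, 0.7]
finger_gap: 0.356
grip_force: 10.8
```

```bash
python3 -c "
from h import *
to((.503,.0916,.0999),76.2)
b=capture('side')
tiltfit([b],gz0=35,ths=range(8,38))"
```

```text
t 16.85 pos [0.5324 0.0836 0.0873] yaw 76.2 F [1.01 0.3  0.67] M [-0.041 -0.133  0.001] gap 33.88 gf 10.8 -> shift cm [ 3.05  0.07 -1.26] roll -2.853717971486639e-05
tilt [(np.float64(0.661), 25, 39, -44), (np.float64(0.656), 23, 41, -40), (np.float64(0.655), 22, 41, -40), (np.float64(0.651), 27, 37, -44), (np.float64(0.651), 26, 37, -44)] yaw 166.2
```

Emit:
{"method": "step_arm", "body": {"plan": [{"tx":-0.2,"ty":0,"tz":0.22,"roll":0,"grip":3.375},{"tx":-0.2,"ty":0,"tz":0.22,"roll":0,"grip":3.375},{"tx":-0.2,"ty":0,"tz":0.22,"roll":0,"grip":3.375},{"tx":0,"ty":0,"tz":0.0,"roll":0,"grip":3.375}]}}

```text
t: 17.3
position: [0.5376, 0.0822, 0.0801]
eef_rot: [[-0.971, 0.239, -0.0], [0.239, 0.971, 0.0], [0.0, -0.0, -1.0]]
force: [2.8, -0.7, 1.7]
finger_gap: 0.359
grip_force: 10.8
```

Emit:
{"method": "step_arm", "body": {"plan": [{"tx":-0.18,"ty":0,"tz":0.24,"roll":0,"grip":3.375},{"tx":-0.18,"ty":0,"tz":0.24,"roll":0,"grip":3.375},{"tx":0,"ty":0,"tz":0.0,"roll":0,"grip":3.375}]}}

```text
t: 17.6
position: [0.5409, 0.0814, 0.0751]
eef_rot: [[-0.971, 0.239, -0.001], [0.239, 0.971, 0.0], [0.001, -0.0, -1.0]]
force: [1.2, -0.8, 0.3]
finger_gap: 0.354
grip_force: 10.8
```

```bash
python3 -c "
from h import *
to((.503,.0916,.0999),76.2)
b=capture('side')
tiltfit([b],gz0=35,ths=range(2,30))"
```

```text
t 17.6 pos [0.5409 0.0814 0.0751] yaw 76.19 F [ 1.22 -0.83  0.25] M [ 0.013 -0.184 -0.01 ] gap 33.69 gf 10.8 -> shift cm [ 3.92  0.09 -2.48] roll -0.00010617754821660561
tilt [(np.float64(0.647), 14, 41, -40), (np.float64(0.643), 15, 41, -40), (np.float64(0.641), 13, 41, -40), (np.float64(0.637), 16, 39, -44), (np.float64(0.636), 17, 39, -44)] yaw 166.2
```

Emit:
{"method": "step_arm", "body": {"plan": [{"tx":-0.2,"ty":0,"tz":0.2,"roll":0,"grip":3.375},{"tx":-0.15,"ty":0,"tz":0.25,"roll":0,"grip":3.375},{"tx":0,"ty":0,"tz":0.0,"roll":0,"grip":3.375}]}}

```text
t: 17.95
position: [0.5441, 0.0806, 0.0705]
eef_rot: [[-0.971, 0.239, -0.001], [0.239, 0.971, 0.0], [0.001, -0.0, -1.0]]
force: [0.7, 0.8, -0.2]
finger_gap: 0.354
grip_force: 10.8
```

Emit:
{"method": "step_arm", "body": {"plan": [{"tx":-0.15,"ty":0,"tz":0.25,"roll":0,"grip":3.375},{"tx":-0.15,"ty":0,"tz":0.25,"roll":0,"grip":3.375},{"tx":0,"ty":0,"tz":0.0,"roll":0,"grip":3.375}]}}

```text
t: 18.25
position: [0.5473, 0.0798, 0.0657]
eef_rot: [[-0.971, 0.239, -0.001], [0.239, 0.971, 0.0], [0.001, -0.0, -1.0]]
force: [0.6, -0.3, 0.3]
finger_gap: 0.356
grip_force: 10.8
```

```bash
python3 -c "
from h import *
to((.503,.0916,.0999),76.2)
b=capture('side')
tiltfit([b],gz0=35,ths=range(-4,24))"
```

```text
t 18.25 pos [0.5473 0.0798 0.0657] yaw 76.2 F [ 0.56 -0.34  0.34] M [-0.02   0.056  0.013] gap 33.81 gf 10.8 -> shift cm [ 4.58  0.08 -3.42] roll -5.6785500940275974e-05
tilt [(np.float64(0.648), 8, 41, -40), (np.float64(0.633), 7, 41, -40), (np.float64(0.632), 9, 41, -40), (np.float64(0.627), 10, 39, -40), (np.float64(0.623), 9, 39, -40)] yaw 166.2
```

Emit:
{"method": "step_arm", "body": {"plan": [{"tx":-0.12,"ty":0,"tz":0.25,"roll":0,"grip":3.375},{"tx":-0.12,"ty":0,"tz":0.25,"roll":0,"grip":3.375},{"tx":-0.12,"ty":0,"tz":0.25,"roll":0,"grip":3.375},{"tx":0,"ty":0,"tz":0.0,"roll":0,"grip":3.375}]}}

```text
t: 18.7
position: [0.5511, 0.079, 0.0584]
eef_rot: [[-0.971, 0.239, 0.0], [0.239, 0.971, -0.0], [-0.0, -0.0, -1.0]]
force: [0.8, 0.3, -0.4]
finger_gap: 0.353
grip_force: 10.7
```

Emit:
{"method": "step_arm", "body": {"plan": [{"tx":-0.09,"ty":0,"tz":0.2,"roll":0,"grip":3.375},{"tx":-0.09,"ty":0,"tz":0.2,"roll":0,"grip":3.375},{"tx":0,"ty":0,"tz":0.0,"roll":0,"grip":3.375}]}}

```text
t: 19.0
position: [0.5527, 0.0786, 0.0545]
eef_rot: [[-0.971, 0.239, 0.0], [0.239, 0.971, 0.0], [-0.0, 0.0, -1.0]]
force: [0.3, -0.4, -0.1]
finger_gap: 0.356
grip_force: 10.7
```

```bash
python3 -c "
from h import *
to((.503,.0916,.0999),76.2)
b=capture('side')
tiltfit([b],gz0=35,ths=range(-8,14))"
```

```text
t 19.0 pos [0.5527 0.0786 0.0545] yaw 76.2 F [ 0.26 -0.43 -0.11] M [-0.029 -0.027 -0.03 ] gap 33.83 gf 10.7 -> shift cm [ 5.14  0.08 -4.54] roll -5.508770129823107e-05
tilt [(np.float64(0.633), 1, 41, -40), (np.float64(0.62), 0, 41, -40), (np.float64(0.617), 3, 39, -44), (np.float64(0.617), 2, 39, -44), (np.float64(0.607), 2, 41, -40)] yaw 166.2
```

Emit:
{"method": "step_arm", "body": {"plan": [{"tx":-0.06,"ty":0,"tz":0.15,"roll":0,"grip":3.375},{"tx":-0.06,"ty":0,"tz":0.15,"roll":0,"grip":3.375},{"tx":0,"ty":0,"tz":0.0,"roll":0,"grip":3.375}]}}

```text
t: 19.35
position: [0.5538, 0.0783, 0.0515]
eef_rot: [[-0.971, 0.239, -0.0], [0.239, 0.971, 0.0], [0.0, -0.0, -1.0]]
force: [0.1, -0.5, -1.1]
finger_gap: 0.357
grip_force: 10.7
```

Emit:
{"method": "step_arm", "body": {"plan": [{"tx":-0.03,"ty":0,"tz":0.1,"roll":0,"grip":3.375},{"tx":0,"ty":0,"tz":0.0,"roll":0,"grip":3.375}]}}

```text
t: 19.55
position: [0.5541, 0.0782, 0.0506]
eef_rot: [[-0.971, 0.238, 0.0], [0.238, 0.971, -0.0], [-0.0, 0.0, -1.0]]
force: [0.6, -0.1, 0.1]
finger_gap: 0.355
grip_force: 10.7
```

Emit:
{"method": "step_arm", "body": {"plan": [{"tx":-0.02,"ty":0,"tz":0.1,"roll":0,"grip":3.375},{"tx":0,"ty":0,"tz":0.0,"roll":0,"grip":3.375}]}}

```text
t: 19.75
position: [0.5543, 0.0782, 0.0496]
eef_rot: [[-0.971, 0.238, 0.0], [0.238, 0.971, 0.0], [-0.0, 0.0, -1.0]]
force: [0.6, 0.2, -0.6]
finger_gap: 0.356
grip_force: 10.7
```

Emit:
{"method": "step_arm", "body": {"plan": [{"tx":0,"ty":0,"tz":0.1,"roll":0,"grip":3.375},{"tx":0,"ty":0,"tz":0.0,"roll":0,"grip":3.375}]}}

```text
t: 19.95
position: [0.5544, 0.0782, 0.0494]
eef_rot: [[-0.971, 0.238, -0.0], [0.238, 0.971, -0.0], [0.0, -0.0, -1.0]]
force: [-2.2, 0.0, 4.4]
finger_gap: 0.356
grip_force: 10.7
```

Emit:
{"method": "step_arm", "body": {"plan": [{"tx":0,"ty":0,"tz":0.1,"roll":0,"grip":3.375},{"tx":0,"ty":0,"tz":0.0,"roll":0,"grip":3.375}]}}

```text
t: 20.15
position: [0.5546, 0.0782, 0.0493]
eef_rot: [[-0.971, 0.238, 0.0], [0.238, 0.971, -0.0], [-0.0, -0.0, -1.0]]
force: [-3.4, -0.1, 8.9]
finger_gap: 0.359
grip_force: 10.7
```

Emit:
{"method": "step_arm", "body": {"plan": [{"tx":0,"ty":0,"tz":0.1,"roll":0,"grip":3.375},{"tx":0,"ty":0,"tz":0.0,"roll":0,"grip":3.375}]}}

```text
t: 20.35
position: [0.5552, 0.0781, 0.0491]
eef_rot: [[-0.971, 0.238, 0.001], [0.238, 0.971, -0.0], [-0.001, -0.0, -1.0]]
force: [-4.0, -0.4, 11.8]
finger_gap: 0.356
grip_force: 10.8
```

Landed: firm upward contact at TCP z ≈ 0.0494, where the geometry puts "flat". I relieve the push, then open gently.

Emit:
{"method": "step_arm", "body": {"plan": [{"tx":0.0,"ty":0,"tz":-0.25,"roll":0,"grip":3.375},{"tx":0,"ty":0,"tz":0.0,"roll":0,"grip":3.39},{"tx":0,"ty":0,"tz":0.0,"roll":0,"grip":3.4},{"tx":0,"ty":0,"tz":0.0,"roll":0,"grip":3.6},{"tx":0,"ty":0,"tz":0.0,"roll":0,"grip":4.5},{"tx":0,"ty":0,"tz":0.0,"roll":0,"grip":6},{"tx":0,"ty":0,"tz":0.0,"roll":0,"grip":6},{"tx":0,"ty":0,"tz":0.0,"roll":0,"grip":6}]}}

```text
t: 21.15
position: [0.5542, 0.0782, 0.0491]
eef_rot: [[-0.971, 0.239, -0.0], [0.239, 0.971, 0.0], [0.0, -0.0, -1.0]]
force: [-0.9, -1.0, 0.0]
finger_gap: 0.619
grip_force: 0.0
```

Emit:
{"method": "step_arm", "body": {"plan": [{"tx":0.0,"ty":0,"tz":-1,"roll":0,"grip":6},{"tx":0,"ty":0,"tz":-3,"roll":0,"grip":6},{"tx":0,"ty":0,"tz":-3,"roll":0,"grip":6},{"tx":0,"ty":0,"tz":-3,"roll":0,"grip":6},{"tx":-3,"ty":-4,"tz":-1,"roll":0,"grip":6},{"tx":-3,"ty":-4,"tz":-1,"roll":0,"grip":6},{"tx":-3,"ty":-4,"tz":-1,"roll":0,"grip":6},{"tx":-2,"ty":-4,"tz":0,"roll":0,"grip":6},{"tx":0,"ty":-4,"tz":0,"roll":0,"grip":6},{"tx":0,"ty":0,"tz":0,"roll":0,"grip":6}]}}

```text
t: 22.15
position: [0.6119, -0.1439, 0.1795]
eef_rot: [[-0.97, 0.243, 0.0], [0.243, 0.97, -0.002], [-0.001, -0.001, -1.0]]
force: [0.0, -0.0, 0.3]
finger_gap: 0.634
grip_force: 0.0
```

```bash
python3 -c "
from h import *
to((.503,.0916,.0999),76.2)
b=capture('side');a=capture('top');import pickle;pickle.dump((a,b),open('c9.pkl','wb'))
A=cv2.resize(a['img'][180:255,180:250],None,fx=5.5,fy=7.5,interpolation=2)
A=cv2.resize(a['img'][180:250,180:245],None,fx=6,fy=6,interpolation=2)
B=cv2.resize(b['img'][185:265,240:308],None,fx=6,fy=6,interpolation=2)
m=np.zeros((480,798,3),np.uint8);m[:420,:390]=A;m[:480,390:798]=B
cv2.imwrite('pics/c9.png',m[:,:,::-1])
"
```

```text
t 22.15 pos [ 0.6119 -0.1439  0.1795] yaw 75.91 F [ 0.03 -0.    0.31] M [-0.027  0.011 -0.035] gap 60.25 gf 0.0 -> shift cm [16.3  20.21  7.91] roll -0.005055552642801404
```

View pics/c9.png

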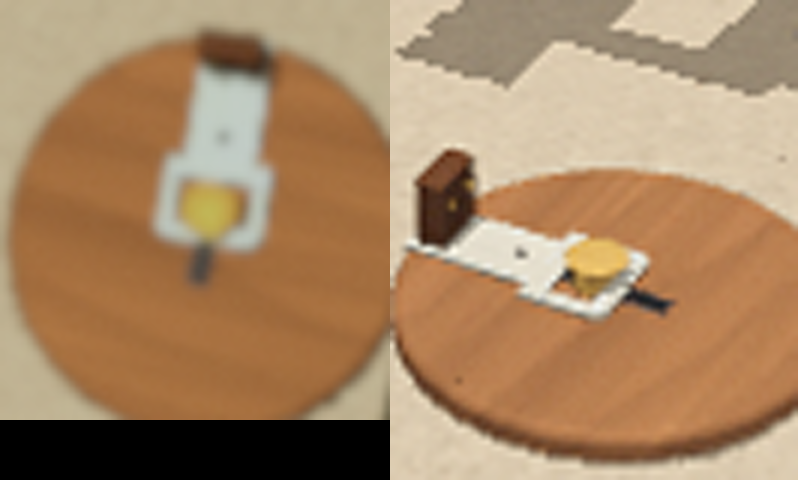

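The picture shows the opener lying flat, with the stud head at (210,210) top and (598,258) side standing through the eye over the end bar. The hand is clear.

```bash
python3 -c "
from rig import sign_off
print(sign_off())"
```

```text
the job is handed in; nothing more can be done
None
```

The opener lies flat on the stand with the stud through its eye and held by the head; it has been let go and the job is handed in at about 22 s, though sign-off returned no verdict.

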